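# Put the tape measure away and slide the case shut

### The arm

A 7-joint arm with a two-finger parallel gripper is mounted at the origin on a cart in front of the work surface, level with it; the furniture and walls round the work are solid. World frame = base frame: x ahead of the robot, y to its left, z up, the work surface at z = 0. Lengths are in m, angles in rad, forces in N, time in s.
With the tool pointing down it reaches from about 0.425 to 0.95 m from the base axis. Payload 16.7 kg.
Tool frame: the origin (TCP) lies midway between the tips of the shut fingers; the grasp point (between the pads) lies 19 mm behind it; z points along the fingers, y is the line along which they close (so a half turn about z gives the same grasp; the last joint's range is limited). The gripper opens to 94 mm and grips with 3 to 60 N. Pads are 16 mm wide; open, the fingers measure 119 mm over their backs; the gripper's body (75 mm by 177 mm) begins 78 mm behind the grasp point.
Start: joints at [1.091, 0.426, 0.074, 1.606, -0.034, 1.111, -0.067], TCP at [0.219, -0.639, 0.205] pointing down, gripper open.
Joint ranges: [-2.85, 2.85], [-0.5, 2.14], [-1.23, 1.37], [0.21, 2.46], [-1.02, 4.16], [0.16, 2.05], [-2.73, 2.73]. Speed limits (rad/s): [1.89, 1.89, 2.39, 2.39, 3.01, 3.01, 3.01].

### API

Orientations are given as a rotation vector (axis times angle).
In Python, from plant import telemetry, eyes, bot gives the robot as it stands. The module is installed in compiled form; this text tells all that it offers.
- The arm moves only by the tool arm_command, never from a script. Its argument "rows" is one flat list of numbers, 7 for each row, row after row: the turn, a rotation vector about the tool's x, y, z in rad, then the shift along the tool's x, y, z in cm, then the opening in per cent of the stroke, from 0 (shut) to 100 (fully open). In form: [rx, ry, rz, dx, dy, dz, hand, rx, ry, rz, dx, dy, dz, hand, ...]. A call has 1 to 12 rows; each row is the pose to reach, as a shift and turn from the pose commanded when the call began, along the tool's axes at that moment; what a row does not reach only later rows make up. A row lasts 1/8 s, in which the tool goes at most 62.5 mm and 10.7 degrees, less where a joint would pass 70% of its speed; a pose out of reach is approached as far as the arm can. A call with a gripper value outside its range is refused whole. The fingers move at their own pace and stop on an object; "force" is the grip in N (left out, the last holds). Time passes only in rows, so rows that repeat a pose let the fingers close. It gives the time, the measured TCP pose, the force, the opening and the grip force at its end, in the units of the state.
- telemetry.read_state(): the state, without advancing time (a new reading comes with each control period).
- eyes.capture(name): name is "scene" or "top" or "wrist"; returns the picture (400x640x3 uint8, red, green, blue); there is no depth.
- eyes.camera_model(name): a dict with "K" (3x3 intrinsics, pixels), "k1" (the pictures are not rectified: a ray, as slopes to the right and down, at radius r is drawn at 1 + k1 r^2 times it, then the intrinsics apply), "rvec" (rotation vector, rad) and "tvec" (3), from world to camera coordinates, as OpenCV has them. Camera axes: x right, y down, z forward; pixel columns grow to the right and rows downward; lengths in m; the calibration is good to about 2 mm. A picture is of the moment at which its call begins: read the wrist's pose just before it. camera_model takes no time and is no camera call; for the wrist camera it gives the pose at the moment of the call.
- bot.hand_in(): hands the job in; it is judged then, once.
The state is a dict: "clock": time; "qpos": joint angles; "dq": joint speeds; "effort": joint torques, N m; "ee_pos": TCP position; "eef_rot": TCP orientation; "wrist_force": force on the tool from outside, world axes, zero at the start; "moment": the same for the moment, N m; "gripper_width": finger opening in m; "gripper_force": force on a finger pad.
Only numpy, scipy, OpenCV 4.12 (cv2) and the standard library are available. Lean on these libraries where they do the work, as an engineer would, in place of code of your own. Each camera call takes 0.05 s, during which the arm holds its last target. There are 200 camera calls.

### The job

Put away the yellow tape measure that stands in front on the table, to the left of the open wooden case: lower it into the case rather than dropping it, and let go. Then slide the case's lid fully shut, past its spring catch, leaving the tape measure inside and the nearby marker, red screwdriver and jar of screws where they are.

Things in the scene. Friction and masses are not known exactly. Their poses are not given: they have to be found in the camera images.
- case: Plywood case fixed to the table. Origin: centre of its underside; z up, +y = the way the lid closes. Outside (mm): x +-78 (screw tabs +-103, 6 high), y -75..78; side walls and far stop (y 68..78) 88 high, end walls under the lid 74 high. Inside: x +-68, y -65..54, floor at z 10. A small steel spring ball sits in the far end wall at y 60, up to z 77.5
- case_floor (a point): point on the case's inner floor (z = 10 mm), x = 0, y = +6 mm in the case's frame: the middle of the opening that the lid leaves free, which is 136 mm wide in x and 91 to 106 mm long in y at the start
- lid (a joint): how far the lid is open, m: 0 = fully shut against the stop, 0.125 = fully out; starts at 0.105 to 0.12. Flat board 6 mm thick (z 78 to 84 mm), 142 mm long, held in grooves; open, it juts out level past the case's -y end. Friction about 1.5 N; from about 11 to 5 mm short of shut the spring catch needs up to 8 N more, then snaps and holds it shut
- lid_bar (a point): centre of the dark wooden pull bar on top of the lid near its outer end: 70 mm long in the case's x, 12 mm wide in y, 18 mm high (z 84 to 102 mm above the table, centre 93). With the lid open by q it stands at y = -62 mm - q in the case's frame (-62 mm when shut)
- tape_centre (a point): centre (half-way up) of the yellow and black tape measure that stands upright on the table: 36 mm thick in its own x, 62 mm high, 77 mm long in its own y; its body spans y -28 to +38 mm, the rest is the low metal hook at the -y end. The flat sides across x may be gripped
- marker: black and red marker, 130 mm long in its own y, 17 mm thick, lying on the table; bystander
- driver_red: screwdriver with a red handle, 198 mm long in its own y, 31 mm high, lying on the table; bystander
- jar_screws: clear jar of screws with a green lid, 54 mm across, 82 mm high, standing on the table; origin at its foot; bystander
There are look-alikes about, which are no part of the job. Of the things that look like the part that bears tape_centre, the middle-sized one is meant.

How it is judged:
By the outcome, as a careful person would: the job done as asked, in the order asked, and still so for the second after the job is handed in, with the robot touching nothing.
It also fails if it takes over 48 s, if anything falls off the work surface, if the arm or the gripper's body presses on something with over 40 N, if the wrist force passes 120 N, or if a joint passes its speed limit or range.

## Working session

There is one attempt and no reset: what is moved stays moved. The work goes in short steps, Python scripts to look and compute and a tool call to move; the robot and the scene stay as the last step left them, time stands still between calls to the robot, and variables do not carry over. Pictures are saved under pics/ and viewed, at most 10 in all, crops included, and the job is handed in when it is done.

Besides the shell and the picture viewer there is one more tool, called after ">>>" by a JSON object that holds its "name" and its "arguments", one argument or row to a line. arm_command: Moves the arm, as the interface text tells. Its arguments: {"type":"object","properties":{"rows":{"type":"array"},"force":{"type":"number"}},"required":["rows"]}

```bash
mkdir -p pics; cat > h.py <<'E'
import numpy as np, cv2
from plant import telemetry, eyes, bot
from scipy.spatial.transform import Rotation as R
def cam(n):
    m=eyes.camera_model(n); return np.array(m["K"]),m["k1"],R.from_rotvec(np.ravel(m["rvec"])).as_matrix(),np.ravel(m["tvec"])
def ray(m,u,v):
    K,k1,Rm,t=m
    x,y=cv2.undistortPoints(np.array([[[u,v]]],float),K,np.array([k1,0,0,0.]))[0,0]
    return -Rm.T@t, Rm.T@np.array([x,y,1])
def plane(m,u,v,z):
    o,d=ray(m,u,v); return o+d*(z-o[2])/d[2]
def proj(m,P):
    K,k1,Rm,t=m
    return cv2.projectPoints(np.array(P,float).reshape(-1,1,3),cv2.Rodrigues(Rm)[0],t,K,np.array([k1,0,0,0.]))[0].reshape(-1,2)
def shot(n,f=None):
    m=cam(n); im=eyes.capture(n)[:,:,::-1].copy()
    cv2.imwrite(f"pics/{f or n}.png",im); return m,im
def pose():
    s=telemetry.read_state(); return s,np.array(s["ee_pos"]),R.from_rotvec(s["eef_rot"])
E
python3 - <<'E'
from h import *
a=shot("scene","scene0")[1]; b=shot("top","top0")[1]
s,p,r=pose(); print(s["clock"],p,r.as_matrix().round(3),s["gripper_width"])
for n in("scene","top"):
    m=cam(n); print(n,-m[2].T@m[3], m[2][2])
E
```

```text
0.1 [ 0.21847651 -0.63826269  0.20485199] [[ 0.946  0.324 -0.   ]
 [ 0.324 -0.946  0.001]
 [-0.    -0.001 -1.   ]] 0.09383920612762865
scene [0.21351359 0.76945283 0.54857169] [ 0.42330492 -0.73772469 -0.5259042 ]
top [0.43990353 0.14937356 1.06617998] [ 0.15292079 -0.00315615 -0.98823341]
```

View pics/scene0.png

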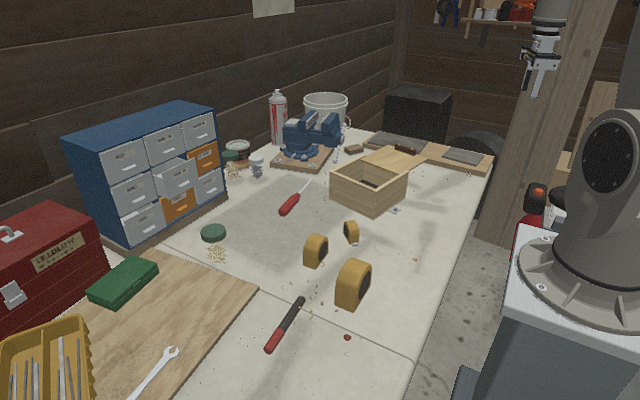

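View pics/top0.png

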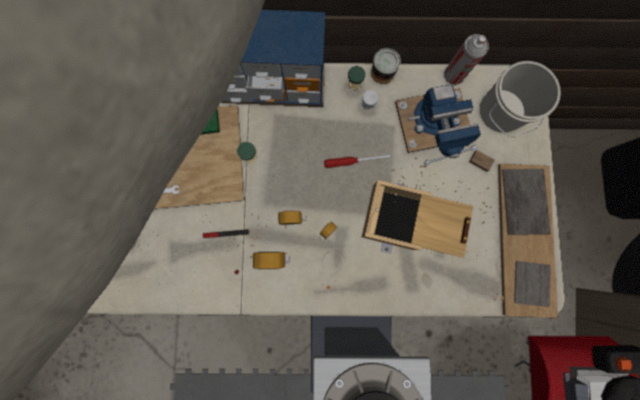

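The top view shows three yellow tape measures: (290,217), (328,230) and (268,260). In the scene view they are at (316,250), (351,231) and (353,283). The open case is at (420,218) in top, with its bar at (466,230). By eye the middle-sized tape is the one at top (290,217). I'll measure all three and check the choice in a crop.

```bash
python3 - <<'E'
from h import *
for n,roi in(("top",(255,190,360,290)),("scene",(290,210,390,320))):
    im=cv2.imread(f"pics/{n}0.png"); m=cam(n)
    hsv=cv2.cvtColor(im,cv2.COLOR_BGR2HSV); x0,y0,x1,y1=roi
    k=np.zeros(im.shape[:2],np.uint8); k[y0:y1,x0:x1]=255
    mk=cv2.inRange(hsv,(14,110,50),(32,255,255))&k
    N,l,st,c=cv2.connectedComponentsWithStats(mk)
    for i in range(1,N):
        if st[i,4]<40: continue
        print(n,st[i],c[i].round(1))
        if n=="top":
            q=np.argwhere(l==i)[:,::-1]
            for z in(0.04,.062,.075):
                P=np.array([plane(m,u,v,z)[:2] for u,v in q],np.float32)*1000
                print(z,cv2.minAreaRect(P), P.mean(0).round(1))
t=cv2.imread("pics/top0.png")
a=cv2.resize(t[195:280,245:345],None,fx=4,fy=4,interpolation=cv2.INTER_CUBIC)
b=cv2.resize(t[175:260,360:480],None,fx=3.3,fy=4,interpolation=cv2.INTER_CUBIC)
cv2.imwrite("pics/crop.png",np.hstack([a,b]))
E
```

```text
top [279 211  23  13 271] [289.6 217. ]
0.04 ((533.1937866210938, 226.91891479492188), (33.53326416015625, 61.578853607177734), 0.42431503534317017) [533.1 228. ]
0.062 ((531.1937866210938, 225.25643920898438), (32.814247131347656, 60.258785247802734), 0.4240051805973053) [531.1 226.3]
0.075 ((530.0119018554688, 224.27403259277344), (32.38946533203125, 59.47869110107422), 0.42394107580184937) [529.9 225.3]
top [321 222  15  16 130] [328.  229.5]
0.04 ((498.4909362792969, 121.45673370361328), (21.550302505493164, 43.20504379272461), 45.278385162353516) [499.1 120.8]
0.062 ((497.2349853515625, 122.05549621582031), (21.088294982910156, 42.278682708740234), 45.27760314941406) [497.8 121.4]
0.075 ((496.49273681640625, 122.40899658203125), (20.81524658203125, 41.731380462646484), 45.278076171875) [497.1 121.8]
top [255 252  29  17 474] [268.9 260. ]
0.04 ((414.783203125, 282.2508239746094), (43.15395736694336, 77.3852767944336), 0.3998529613018036) [414.8 282.4]
0.062 ((415.3216857910156, 279.402099609375), (42.22882080078125, 75.72622680664062), 0.39992469549179077) [415.3 279.6]
0.075 ((415.6400146484375, 277.7187805175781), (41.68210220336914, 74.74593353271484), 0.3997805714607239) [415.6 277.9]
scene [344 221  15  23 222] [352.2 231.3]
scene [303 234  25  35 555] [313.  250.2]
scene [ 335  258   36   55 1216] [349.9 283.6]
```

View pics/crop.png

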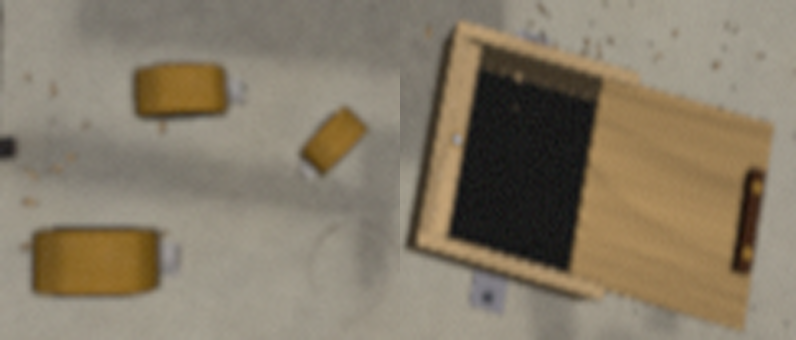

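The crop confirms that the tape at top (290,217) is the middle-sized one. It measures about 33x60 mm, against 43x76 and 21x42 for the others, and its hook points toward world -y. Next I'll get the case frame from the ball, bar and screw tab.

```bash
python3 - <<'E'
from h import *
m=cam("top")
f=lambda X,Y:(360+(X-400)/3.3-.0,175+Y/4)
ball=plane(m,*f(456.5,140),.0765); bar=plane(m,*f(747,221),.102); tab=plane(m,*f(488,292),.006)
c1=plane(m,*f(461,23),.088); c2=plane(m,*f(418,243),.088)
d=ball-bar; d[2]=0; L=np.linalg.norm(d); yh=d/L; xh=np.array([yh[1],-yh[0],0])
print("ball-bar",L,"q",L-.122,"yaw deg",np.degrees(np.arctan2(-yh[0],yh[1])))
o=ball-.06*yh; print("origin",o)
for n,P in(("tab",tab),("c1",c1),("c2",c2),("bar",bar)): print(n,P.round(4),((P-o)@xh).round(4),((P-o)@yh).round(4))
print("c1-c2 yaw",np.degrees(np.arctan2((c1-c2)[1],(c1-c2)[0])))
s,p,r=pose(); w=cam("wrist"); T=r.as_matrix()
print("cam in tool",T.T@(-w[2].T@w[3]-p),"axes in tool\n",(T.T@w[2].T).round(3)); print(w[0],w[1])
E
```

```text
ball-bar 0.23147768701327304 q 0.10947768701327304 yaw deg -13.570281403890103
origin [ 0.53641353 -0.06895691  0.0765    ]
tab [ 0.4498 -0.0474  0.006 ] -0.0893 0.0007
c1 [ 0.6287 -0.0138  0.088 ] 0.0767 0.0752
c2 [0.4807 0.0232 0.088 ] -0.0758 0.0765
bar [ 0.4962 -0.2356  0.102 ] -0.0 -0.1715
c1-c2 yaw -14.046523742121893
cam in tool [ 0.07281553  0.00036167 -0.17907872] axes in tool
 [[-0.001 -0.969 -0.249]
 [ 1.    -0.001  0.   ]
 [-0.    -0.249  0.969]]
[[286.51115717   0.         325.70153743]
 [  0.         286.51115717 194.12372474]
 [  0.           0.           1.        ]] -0.05012132211232753
```

>>> {"name": "arm_command", "arguments": {
  "rows": [-0.0,0,-0.15,5,-3.5,-1,100,0,0,-0.3,10,-7,-2,100,0,0,-0.45,15,-10.5,-3,100,0,0,-0.6,20,-14,-4,100,0,0,-0.6,25,-17.5,-4.5,100,0,0,-0.6,30,-21,-4.5,100,0,0,-0.6,35,-24.5,-4.5,100,0,0,-0.6,39,-27.5,-4.5,100,0,0,-0.7,41,-32.5,-4.5,100,0,0,-0.8,43,-38,-4.5,100,0,0,-0.9,46,-43,-4.5,100,0,0,-1.0,48,-49,-4.5,100]
}}

```text
clock: 1.6
ee_pos: [0.5142, -0.0186, 0.2504]
eef_rot: [-2.47, -1.942, -0.0]
wrist_force: [0.8, -0.6, -0.1]
gripper_width: 0.0939
gripper_force: 0.0
```

```bash
cat > go.py <<'E'
# usage: go.py x y z yaw_deg (yaw = world angle of tool y, tool down) -> rotvec, shift cm in tool axes
import sys; from h import *
s,p,r=pose(); x,y,z,a=map(float,sys.argv[1:5]); a=np.radians(a)
ty=np.array([np.cos(a),np.sin(a),0]); tz=np.array([0,0,-1.]); G=R.from_matrix(np.array([np.cross(ty,tz),ty,tz]).T)
print(s["clock"],"p",p.round(4),"F",np.round(s["wrist_force"],1),"w",round(s["gripper_width"],4),round(s["gripper_force"],1),"dq",np.abs(s["dq"]).max().round(3),"q7",round(s["qpos"][6],2))
print("rot",(r.inv()*G).as_rotvec().round(4),"cm",(r.inv().apply(np.array([x,y,z])-p)*100).round(2))
E
python3 go.py .531 .225 .25 0
```

```text
1.6 p [ 0.5142 -0.0186  0.2504] F [ 0.8 -0.6 -0.1] w 0.0939 0.0 dq 0.551 q7 -0.4
rot [ 1.000e-04 -2.000e-04 -2.383e-01] cm [24.07 -4.12  0.04]
```

>>> {"name": "arm_command", "arguments": {
  "rows": [0,0,-0.06,5,-1,0,100,0,0,-0.12,10,-2,0,100,0,0,-0.18,15,-3,0,100,0,0,-0.24,20,-3.6,0,100,0,0,-0.24,24,-4.1,0,100,0,0,-0.24,24,-4.1,0,100,0,0,-0.24,24,-4.1,0,100]
}}

```text
clock: 2.48
ee_pos: [0.5314, 0.2219, 0.2501]
eef_rot: [-2.223, -2.22, 0.001]
wrist_force: [-0.6, -0.5, 0.7]
gripper_width: 0.0941
gripper_force: 0.0
```

```bash
python3 - <<'E'
from h import *
m,im=shot("wrist","w1")
hsv=cv2.cvtColor(im,cv2.COLOR_BGR2HSV)
mk=cv2.inRange(hsv,(14,110,50),(32,255,255))
N,l,st,c=cv2.connectedComponentsWithStats(mk)
for i in range(1,N):
    if st[i,4]>150: print(st[i],c[i].round(1))
E
python3 go.py .531 .225 .10 0
```

```text
[ 569   88   45   74 1938] [589.5 124.1]
[ 212   95   49   64 2456] [233.4 126.3]
[ 313  144   27   47 1139] [326.3 166.9]
[ 597  172   43   91 2660] [622.5 217.1]
[289 220  32  34 542] [302.5 238.6]
[134 273  34  57 898] [146.6 301.5]
[485 273  34  57 909] [504.8 301.8]
[ 301  339  296   23 3065] [458.4 352.5]
2.525 p [0.5316 0.2214 0.2502] F [-0.8  0.4  0.4] w 0.094 0.0 dq 0.011 q7 -0.68
rot [-0.0004  0.0007 -0.0022] cm [ 0.37 -0.05 15.02]
```

View pics/w1.png

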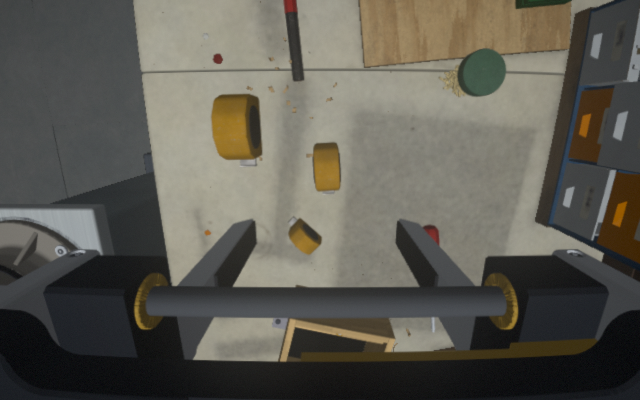

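The wrist view shows the middle tape at (326,167), the small one at (303,238), the large one at (233,126), and the case below at (340,345). I'll refine the tape's pose using both views.

```bash
python3 - <<'E'
from h import *
m=cam("wrist"); im=cv2.imread("pics/w1.png")
hsv=cv2.cvtColor(im,cv2.COLOR_BGR2HSV); mk=cv2.inRange(hsv,(14,110,50),(32,255,255))
N,l,st,c=cv2.connectedComponentsWithStats(mk)
i=l[167,326]; q=np.argwhere(l==i)
for v in range(144,192,3):
    us=q[q[:,0]==v,1]
    if len(us): a,b=plane(m,us.min()-.5,v,.062),plane(m,us.max()+.5,v,.062); print(v,us.min(),us.max(),(a*1000).round(1)[:2],(b*1000).round(1)[:2])
P=np.array([plane(m,u,v,.062)[:2] for v,u in q],np.float32)*1000
print(cv2.minAreaRect(P)); print((-m[2].T@m[3]).round(3))
E
```

```text
144 318 335 [522.1 264.4] [544.9 264.3]
147 315 336 [518.2 260.6] [546.2 260.5]
150 314 337 [516.9 256.8] [547.5 256.7]
153 314 338 [516.8 253. ] [548.8 252.9]
156 313 338 [515.5 249.2] [548.8 249.1]
159 314 338 [516.8 245.3] [548.9 245.2]
162 314 338 [516.7 241.4] [548.9 241.4]
165 314 339 [516.6 237.6] [550.2 237.5]
168 314 339 [516.6 233.6] [550.2 233.5]
171 314 339 [516.5 229.7] [550.3 229.6]
174 314 339 [516.5 225.8] [550.3 225.7]
177 315 339 [517.7 221.8] [550.4 221.7]
180 315 339 [517.7 217.8] [550.4 217.7]
183 315 339 [517.6 213.8] [550.4 213.7]
186 316 339 [518.9 209.7] [550.5 209.7]
189 317 337 [520.2 205.7] [547.9 205.6]
((533.231201171875, 234.60198974609375), (32.8862419128418, 60.40013885498047), 2.4111175537109375)
[0.532 0.294 0.429]
```

>>> {"name": "arm_command", "arguments": {
  "rows": [0,0,-0.04,0.8,0.15,4,100,0,0,-0.04,0.8,0.15,9,100,0,0,-0.04,0.8,0.15,14,100,0,0,-0.04,0.8,0.15,18,100,0,0,-0.04,0.8,0.15,21,100,0,0,-0.04,0.8,0.15,23,100,0,0,-0.04,0.8,0.15,23.4,100,0,0,-0.04,0.8,0.15,23.4,100]
}}

```text
clock: 3.52
ee_pos: [0.5335, 0.2305, 0.0172]
eef_rot: [2.178, 2.264, 0.001]
wrist_force: [0.3, 0.1, 0.3]
gripper_width: 0.0941
gripper_force: 0.0
```

```bash
python3 go.py .533 .230 .016 2.4; python3 - <<'E'
from h import *
a=shot("wrist","w2")[1]; b=shot("scene","s2")[1]
cv2.imwrite("pics/c2.png",np.hstack([a[100:400,120:520],cv2.resize(b[190:320,260:420],(400,300))]))
E
```

```text
3.525 p [0.5335 0.2305 0.0172] F [0.3 0.1 0.3] w 0.0941 0.0 dq 0.011 q7 -0.84
rot [ 0.0008 -0.0002 -0.0033] cm [-0.05 -0.05  0.12]
```

View pics/c2.png

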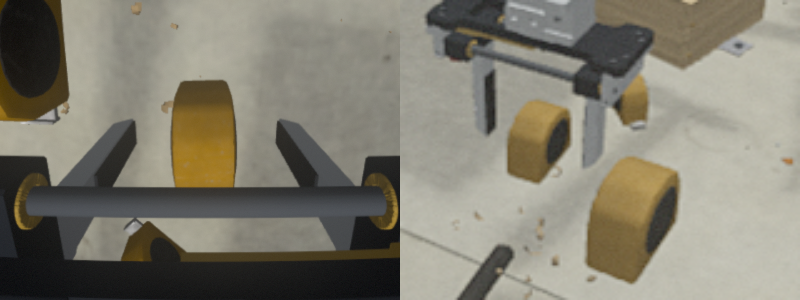

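The tape lies between the fingers laterally. I'll check how well its position along its length matches, by projecting the presumed box into both views.

```bash
python3 - <<'E'
from h import *
for yc in (.222,.226,.23,.234):
    th=np.radians(2.4); X=np.array([np.cos(th),np.sin(th),0]); Y=np.array([-np.sin(th),np.cos(th),0])
    B=[np.array([.5335,yc,0])+a*.018*X+b*.033*Y+np.array([0,0,z]) for a in(-1,1) for b in(-1,1) for z in(0,.062)]
    for n in("scene","top","wrist"):
        q=proj(cam(n),B); print(yc,n,q.min(0).round(1),q.max(0).round(1))
im=cv2.imread("pics/w2.png"); hsv=cv2.cvtColor(im,cv2.COLOR_BGR2HSV); mk=cv2.inRange(hsv,(14,110,50),(32,255,255))
N,l,st,c=cv2.connectedComponentsWithStats(mk); print(st[l[250,320]])
g=cv2.imread("pics/scene0.png"); hsv=cv2.cvtColor(g,cv2.COLOR_BGR2HSV); mk=cv2.inRange(hsv,(0,90,30),(35,255,255)); mk[:,345:]=0;
N,l,st,c=cv2.connectedComponentsWithStats(mk); print(st[l[250,313]])
E
```

```text
0.222 scene [301.7 224.1] [330.7 267.7]
0.222 top [279.  209.2] [304.3 224.8]
0.222 wrist [286.9 190. ] [359.2 330.7]
0.226 scene [300.7 225. ] [329.9 268.8]
0.226 top [277.5 209.2] [302.9 224.8]
0.226 wrist [286.9 184.5] [359.8 324.7]
0.23 scene [299.7 225.9] [329.  269.9]
0.23 top [276.1 209.2] [301.5 224.7]
0.23 wrist [286.9 178.9] [360.3 318.7]
0.234 scene [298.7 226.8] [328.1 271. ]
0.234 top [274.6 209.1] [300.1 224.7]
0.234 wrist [287.  173.3] [360.9 312.6]
[ 292  181   64  107 6390]
[303 234  25  35 579]
```

The box matches, with the body centre at y≈0.229 and x centred, so I'll grip.

>>> {"name": "arm_command", "arguments": {
  "rows": [0,0,0,0,0,0,30,0,0,0,0,0,0,30,0,0,0,0,0,0,30,0,0,0,0,0,0,20,0,0,0,0,0,0,20,0,0,0,0,0,0,20,0,0,0,0,0,-2,20,0,0,0,0,0,-4,20],
  "force": 25
}}

```text
clock: 4.62
ee_pos: [0.5331, 0.2307, 0.0581]
eef_rot: [-2.178, -2.264, -0.0]
wrist_force: [-1.1, -0.2, -1.1]
gripper_width: 0.0339
gripper_force: 24.9
```

```bash
python3 - <<'E'
import numpy as np
o=np.array([.5364,-.069]);a=np.radians(-13.7);x=np.array([np.cos(a),np.sin(a)]);y=np.array([-x[1],x[0]])
print("place TCP",o+.0125*y,"behind bar",o+(-.062-.1095-.045)*y)
E
python3 go.py .5335 .2305 .19 -13.7;python3 go.py .5394 -.0569 .19 -13.7
```

```text
place TCP [ 0.53936048 -0.05685564] behind bar [ 0.48512454 -0.27934038]
4.625 p [0.5331 0.2307 0.0581] F [-1.1 -0.2 -1.1] w 0.0339 24.9 dq 0.278 q7 -0.8
rot [ 0.000e+00 -2.000e-04  2.782e-01] cm [ -0.02   0.04 -13.19]
4.625 p [0.5331 0.2307 0.0581] F [-1.1 -0.2 -1.1] w 0.0339 24.9 dq 0.278 q7 -0.8
rot [ 0.000e+00 -2.000e-04  2.782e-01] cm [-28.76  -0.49 -13.2 ]
```

>>> {"name": "arm_command", "arguments": {
  "rows": [0,0,0,0,0,-4,20,0,0,0,0,0,-9,20,0,0,0.03,-2,0,-13.2,20,0,0,0.08,-6,0,-13.2,20,0,0,0.14,-11,-0.1,-13.2,20,0,0,0.2,-16,-0.2,-13.2,20,0,0,0.25,-21,-0.3,-13.2,20,0,0,0.28,-25,-0.4,-13.2,20,0,0,0.28,-28,-0.5,-13.2,20,0,0,0.28,-28.8,-0.5,-13.2,20,0,0,0.28,-28.8,-0.5,-13.2,20,0,0,0.28,-28.8,-0.5,-13.2,20]
}}

```text
clock: 6.12
ee_pos: [0.5394, -0.056, 0.1889]
eef_rot: [-2.471, -1.94, -0.001]
wrist_force: [0.9, 0.7, -2.3]
gripper_width: 0.034
gripper_force: 24.9
```

```bash
python3 go.py .5394 -.0569 .19 -13.7; python3 - <<'E'
from h import *
a=shot("wrist","w3")[1]; b=shot("scene","s3")[1]
cv2.imwrite("pics/c3.png",np.hstack([a[60:400,100:540][:300,:],cv2.resize(b[110:230,300:444],(360,300))]))
# predicted: case opening corners at lid-edge/top of stop wall in wrist view
o=np.array([.5364,-.069,0]);t=np.radians(-13.7);x=np.array([np.cos(t),np.sin(t),0]);y=np.array([-x[1],x[0],0])
f=lambda X,Y,Z:o+X*x+Y*y+np.array([0,0,Z])
P=[f(-.078,.078,.088),f(.078,.078,.088),f(-.068,.068,.088),f(.068,.068,.088),f(-.068,.054,.074),f(.068,.054,.074),f(0,.06,.0775)]
print(proj(cam("wrist"),P).round(0).tolist())
E
```

```text
6.125 p [ 0.5394 -0.056   0.1889] F [ 0.9  0.7 -2.3] w 0.034 24.9 dq 0.005 q7 -0.39
rot [ 0.0004 -0.0005 -0.0003] cm [-0.09  0.02 -0.11]
[[244.0, 129.0], [406.0, 129.0], [255.0, 139.0], [395.0, 139.0], [259.0, 152.0], [391.0, 152.0], [325.0, 147.0]]
```

View pics/c3.png

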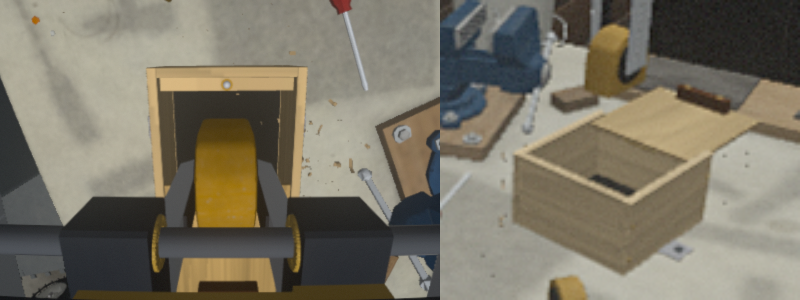

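The wrist view shows the case corners at (247,129) and (407,129) and the ball at (326,145), all within 2 px of the prediction. The tape hangs centred over the opening, so I'll lower it.

>>> {"name": "arm_command", "arguments": {
  "rows": [0,0,0,-0.05,0,4,20,0,0,0,-0.05,0,7,20,0,0,0,-0.05,0,9,20,0,0,0,-0.05,0,11,20,0,0,0,-0.05,0,13,20,0,0,0,-0.05,0,14.5,20,0,0,0,-0.05,0,15.3,20,0,0,0,-0.05,0,15.7,20,0,0,0,-0.05,0,15.9,20]
}}

```text
clock: 7.35
ee_pos: [0.5393, -0.0578, 0.0305]
eef_rot: [2.472, 1.938, -0.0]
wrist_force: [-14.7, 1.9, 40.0]
gripper_width: 0.0339
gripper_force: 25.0
```

>>> {"name": "arm_command", "arguments": {
  "rows": [0,0,0,0,0,0.1,20,0,0,0,0,0,0.15,20,0,0,0,0,0,0.2,20]
}}

```text
clock: 7.72
ee_pos: [0.5394, -0.0578, 0.0298]
eef_rot: [2.471, 1.938, 0.0]
wrist_force: [-15.2, 2.1, 38.7]
gripper_width: 0.034
gripper_force: 25.0
```

```bash
python3 - <<'E'
from h import *
a=shot("wrist","w4")[1]; b=shot("scene","s4")[1]
s=pose()[0]; print(s["wrist_force"],s["moment"],s["ee_pos"])
cv2.imwrite("pics/c4.png",np.hstack([a[40:400,100:540],cv2.resize(b[110:230,310:430],(360,360))]))
E
```

```text
[-15.41371725   2.10217015  39.33697844] [0.53001714 3.83820804 0.29224697] [ 0.53936576 -0.05773175  0.02979836]
```

View pics/c4.png

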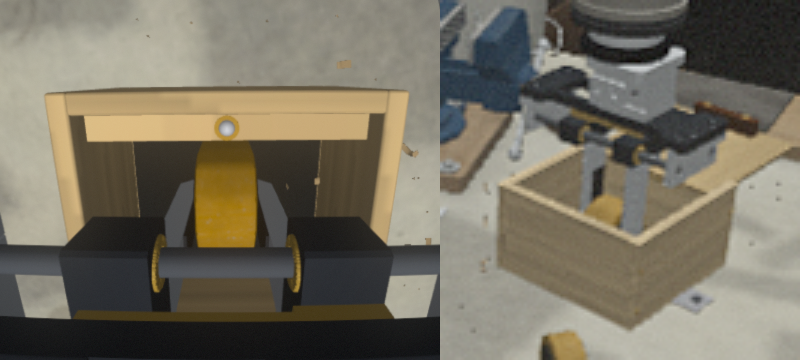

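The wrist view shows the tape at (325,235) inside the case and standing on its floor. The scene view agrees, so the 39 N is floor contact. I'll ease off slightly and release gently.

>>> {"name": "arm_command", "arguments": {
  "rows": [0,0,0,0,0,-0.15,20,0,0,0,0,0,-0.25,20,0,0,0,0,0,-0.25,20]
}}

```text
clock: 8.2
ee_pos: [0.5393, -0.058, 0.0301]
eef_rot: [2.473, 1.938, 0.0]
wrist_force: [-0.2, 0.3, -1.7]
gripper_width: 0.0339
gripper_force: 25.0
```

>>> {"name": "arm_command", "arguments": {
  "rows": [0,0,0,0,0,0,45,0,0,0,0,0,0,60,0,0,0,0,0,0,60,0,0,0,0,0,0,60]
}}

```text
clock: 8.7
ee_pos: [0.5392, -0.0579, 0.03]
eef_rot: [-2.472, -1.938, -0.0]
wrist_force: [-0.1, 0.1, 0.2]
gripper_width: 0.0565
gripper_force: 0.0
```

>>> {"name": "arm_command", "arguments": {
  "rows": [0,0,0,0,0,-2,60,0,0,0,0,0,-5,60,0,0,0,0,0,-9,60,0,0,0,0,0,-13,60,0,0,0,0,0,-15,60,0,0,0,0,0,-15,60]
}}

```text
clock: 9.45
ee_pos: [0.5399, -0.058, 0.1814]
eef_rot: [2.471, 1.937, 0.003]
wrist_force: [-0.1, -0.8, -0.7]
gripper_width: 0.0568
gripper_force: 0.0
```

```bash
python3 - <<'E'
from h import *
a=shot("wrist","w5")[1]; b=shot("scene","s5")[1]
cv2.imwrite("pics/c5.png",np.hstack([a[40:400,100:540],cv2.resize(b[110:230,310:430],(360,360))]))
E
python3 go.py .485 -.279 .19 -13.7
```

```text
9.55 p [ 0.5388 -0.058   0.1794] F [ 0.9 -0.3 -0.2] w 0.0563 0.0 dq 0.014 q7 -0.39
rot [-0.0004  0.0002 -0.002 ] cm [-22.74   0.05  -1.06]
```

View pics/c5.png

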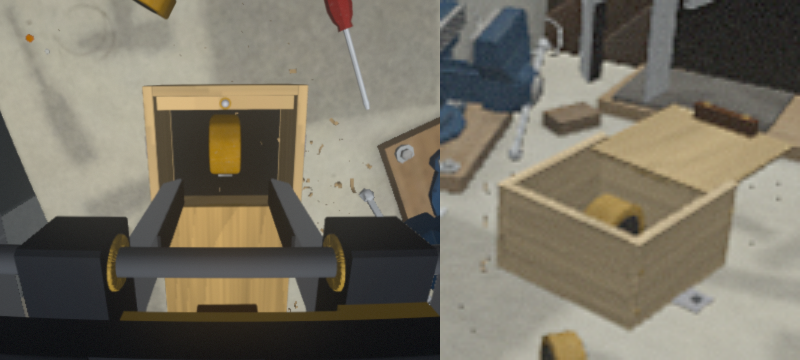

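The tape stands upright on the case floor at wrist crop (225,145), clear of the lid edge. Next I'll move the fingers behind the bar and push on it.

>>> {"name": "arm_command", "arguments": {
  "rows": [0,0,0,-4,0,-1,30,0,0,0,-9,0,-1,30,0,0,0,-14,0,-1,30,0,0,0,-19,0,-1,30,0,0,0,-22,0,-1,30,0,0,0,-22.8,0,-1,30,0,0,0,-22.8,0,3,30,0,0,0,-22.8,0,6.5,30,0,0,0,-22.8,0,8.4,30,0,0,0,-22.8,0,8.7,30,0,0,0,-22.8,0,8.7,30]
}}

```text
clock: 10.92
ee_pos: [0.4853, -0.2792, 0.0937]
eef_rot: [2.471, 1.938, 0.001]
wrist_force: [0.1, -0.6, -0.2]
gripper_width: 0.0284
gripper_force: 0.0
```

```bash
python3 go.py .4875 -.2687 .092 -13.7; python3 - <<'E'
import numpy as np
o=np.array([.5364,-.069]);a=np.radians(-13.7);x=np.array([np.cos(a),np.sin(a)]);y=np.array([-x[1],x[0]])
for c in(-.195,-.076): print(c,o+c*y)
E
python3 go.py .5184 .0048 .092 -13.7
```

```text
10.925 p [ 0.4853 -0.2792  0.0937] F [ 0.1 -0.6 -0.2] w 0.0284 0.0 dq 0.012 q7 0.0
rot [ 0.0007 -0.     -0.0015] cm [ 1.07 -0.04  0.17]
-0.195 [ 0.49021656 -0.25845208]
-0.076 [ 0.5184003  -0.14283773]
10.925 p [ 0.4853 -0.2792  0.0937] F [ 0.1 -0.6 -0.2] w 0.0284 0.0 dq 0.012 q7 0.0
rot [ 0.0007 -0.     -0.0015] cm [28.37 -3.55  0.16]
```

>>> {"name": "arm_command", "arguments": {
  "rows": [0,0,0,1.5,0,0.1,30,0,0,0,2.5,0,0.1,30,0,0,0,3.5,0,0.1,30,0,0,0,4.5,0,0.1,30,0,0,0,5.5,0,0.1,30,0,0,0,6.5,0,0.1,30,0,0,0,7.5,0,0.1,30,0,0,0,8.5,0,0.1,30,0,0,0,9.5,0,0.1,30,0,0,0,10.5,0,0.1,30,0,0,0,11.5,0,0.1,30,0,0,0,12,0,0.1,30]
}}

```text
clock: 12.42
ee_pos: [0.5134, -0.162, 0.0919]
eef_rot: [-2.472, -1.939, 0.0]
wrist_force: [-1.4, -1.1, -0.2]
gripper_width: 0.0284
gripper_force: 0.8
```

```bash
python3 go.py .5184 -.1428 .092 -13.7; python3 - <<'E'
from h import *
b=shot("scene","s6")[1]; t=shot("top","t6")[1]
cv2.imwrite("pics/c6.png",np.hstack([cv2.resize(b[110:230,310:430],(400,400)),cv2.resize(t[160:260,360:460],(400,400))]))
E
```

```text
12.425 p [ 0.5134 -0.162   0.0919] F [-1.4 -1.1 -0.2] w 0.0284 0.8 dq 0.072 q7 -0.23
rot [-0.0003 -0.0002 -0.0013] cm [ 1.98  0.03 -0.01]
```

View pics/c6.png

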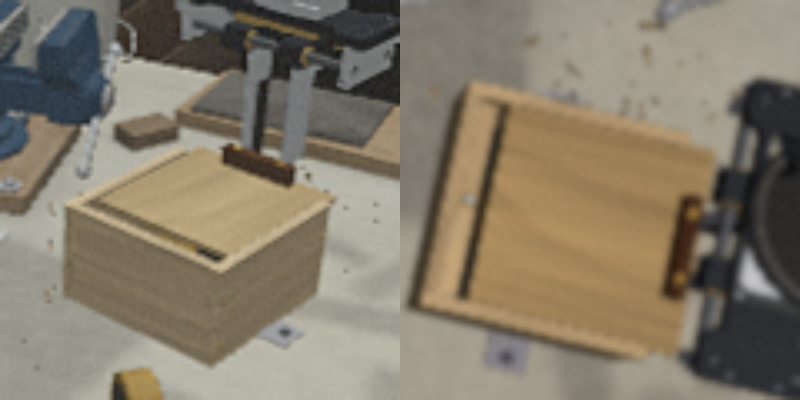

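The lid is about 20 mm short of shut: the gap shows at top crop (485,200) and the fingers are behind the bar. I'll push on through the catch.

>>> {"name": "arm_command", "arguments": {
  "rows": [0,0,0,0.5,0,0,30,0,0,0,0.9,0,0,30,0,0,0,1.2,0,0,30,0,0,0,1.5,0,0,30,0,0,0,1.7,0,0,30,0,0,0,1.9,0,0,30,0,0,0,2.0,0,0,30]
}}

```text
clock: 13.4
ee_pos: [0.5183, -0.143, 0.092]
eef_rot: [-2.472, -1.938, -0.001]
wrist_force: [-0.5, 0.4, 0.3]
gripper_width: 0.0282
gripper_force: 0.4
```

>>> {"name": "arm_command", "arguments": {
  "rows": [0,0,0,0.1,0,0,30,0,0,0,0.2,0,0,30,0,0,0,0.2,0,0,30]
}}

```text
clock: 13.78
ee_pos: [0.5185, -0.142, 0.092]
eef_rot: [2.472, 1.938, -0.001]
wrist_force: [-1.2, -5.3, 1.3]
gripper_width: 0.0282
gripper_force: 2.8
```

>>> {"name": "arm_command", "arguments": {
  "rows": [0,0,0,0.15,0,0,30,0,0,0,0.3,0,0,30,0,0,0,0.3,0,0,30]
}}

```text
clock: 14.15
ee_pos: [0.5185, -0.1416, 0.0921]
eef_rot: [2.473, 1.935, -0.004]
wrist_force: [-4.5, -17.2, 2.5]
gripper_width: 0.0282
gripper_force: 9.2
```

The force rose to 17 N with no further motion, so the lid is against its stop. I'll back away.

>>> {"name": "arm_command", "arguments": {
  "rows": [0,0,0,-1,0,0,30,0,0,0,-3,0,0,30,0,0,0,-6,0,0,30,0,0,0,-6,0,-4,30,0,0,0,-9,0,-9,30,0,0,0,-14,0,-12,30,0,0,0,-19,0,-12,30,0,0,0,-19,0,-12,30]
}}

```text
clock: 15.15
ee_pos: [0.4724, -0.3267, 0.212]
eef_rot: [2.477, 1.931, -0.001]
wrist_force: [0.6, 0.7, -0.1]
gripper_width: 0.0279
gripper_force: 0.0
```

```bash
python3 - <<'E'
from h import *
b=shot("scene","s7")[1]; m,t=shot("top","t7")
cv2.imwrite("pics/c7.png",np.hstack([b[100:400,200:500],cv2.resize(t[60:270,180:480],(430,300))]))
E
```

```text
(no output)
```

View pics/c7.png

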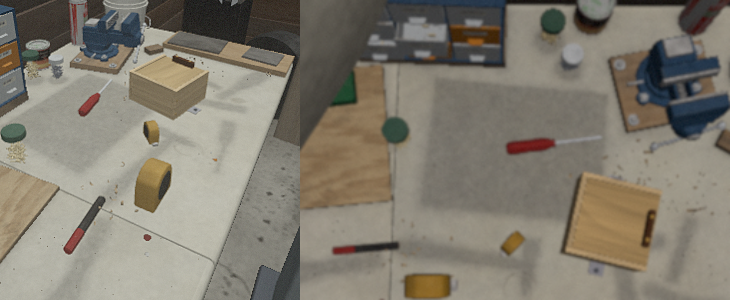

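The lid is fully shut with no gap, as seen at top crop (612,220). The marker, red screwdriver, jar and the other tapes are where they were, and the arm is clear.

```bash
python3 -c "
from plant import bot; print(bot.hand_in())"
```

```text
the job is handed in; nothing more can be done
None
```

The middle-sized tape measure is inside the case, the lid is shut past its catch, and the marker, red screwdriver and jar were not moved; the job was handed in at about 15 s on the robot's clock, and the hand-in returned no verdict.

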